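Load the test cell and latch the guard gate

ROBOT

A 6-joint arm with a two-finger parallel gripper is mounted at the origin on the work surface. World frame = base frame: x ahead of the robot, y to its left, z up, the work surface at z = 0. Lengths are in m, angles in degrees, forces in N, time in s.
With the tool pointing down it reaches from about 0.3 to 0.95 m from the base axis. Payload 3.1 kg.
Tool frame: the origin (TCP) lies on the centre line of the jaws, within the pads' length; the fingertips stand 17 mm ahead of it and the grasp point (between the pads) lies 2 mm behind it; z points along the fingers, y is the direction in which the jaws open and shut (so a half turn about z gives the same grasp; the last joint's range is limited). The gripper opens to 85 mm and grips with 20 to 120 N. Pads are 22 mm wide; open, the fingers measure 114 mm over their backs; the gripper's body (76 mm by 85 mm) begins 54 mm behind the grasp point. The pads swing forward as they close: fully open they stand 13 mm farther back than shut.
Start: joints at [-71.717, 17.653, 93.61, -0, 68.738, -3.994], TCP at [0.237, -0.578, 0.248] pointing down, gripper open.
Joint ranges: [-175.34, 175.34], [-45.06, 112.39], [2.9, 150.54], [-68.45, 248.45], [3.09, 151.38], [-168.51, 168.51]. Speed limits (degrees/s): [159.86, 159.86, 180, 180, 180, 180].

INTERFACE

Orientations are given as [roll, pitch, yaw] about the fixed x, y, z axes, in that order (R = Rz(yaw) Ry(pitch) Rx(roll)).
In Python, from cell import arm gives the robot as it stands.
- The arm moves only by the tool play_rows, never from a script. Its arguments are lists of equal length, an entry for each row: "xyz": the shift along the tool's x, y, z each as a share of 0.4 m, from -1 to 1, a list of three; "delta_rot": the turn, a rotation vector about the tool's x, y, z each as a share of 2 pi rad, from -1 to 1, a list of three. A call has 1 to 10 rows; each row is the pose to reach, as a shift and turn from the pose commanded when the call began, along the tool's axes at that moment, turning the shorter way round; what a row does not reach only later rows make up. A row lasts 1/10 s, in which the tool goes at most 50 mm and 8.59 degrees, less where a joint would pass 70% of its speed; a pose out of reach is approached as far as the arm can. A call with a number of a shift or a turn outside -1 to 1 is refused whole. A call with a gripper value outside its range is refused whole. "grip" is the opening, from 0 (shut) to 1 (fully open), set as the call begins (left out, the last holds). The fingers move at their own pace and stop on an object; "grip_force" is the grip in N (left out, the last holds). Time passes only in rows, so rows that repeat a pose let the fingers close. It gives the time, the measured TCP pose, the force and the opening at its end, in the units of the state.
- arm.read_state(): the state, without advancing time (a new reading comes with each control period).
- arm.read_camera(name): name is "scene" or "top"; returns the picture (420x560x3 uint8, red, green, blue); there is no depth.
- arm.camera_info(name): a dict with "vfov" (degrees; the focal length in pixels is half the picture's height over the tangent of half this angle, whatever the lens; pixels are square), "cx", "cy" (the principal point, pixels), "view" (4x4, takes a point from world to camera coordinates). Camera axes: x right, y down, z forward; pixel columns grow to the right and rows downward; lengths in m; the calibration is good to about 2 mm. A picture is of the moment at which its call begins. camera_info takes no time and is no camera call.
- arm.finish_job(): hands the job in, once; it reports no verdict.
The state is a dict: "time": time; "joint_positions": joint angles; "joint_velocities": joint speeds; "joint_efforts": joint torques, N m; "tcp_pos": TCP position; "orientation": TCP orientation; "force": force on the tool from outside, world axes, zero at the start; "moment": the same for the moment, N m; "gripper_width": finger opening in m.
Only numpy, scipy, OpenCV 4.12 (cv2) and the standard library are available. Lean on these libraries where they do the work, as an engineer would, in place of code of your own. Each camera call takes 0.05 s, during which the arm holds its last target.

TASK

Load the green cell into the bench holder: press its flat end back against the sprung contact plate, drop its brass-button end down in front of the red fixed contact, and leave it lying home in the saddles. Then lift the latch bar by its red ball, swing the yellow guard gate shut over the cell with the bar held up over the striker, and let the bar drop fully into the catch. Let go of everything, and leave the grey spent cell and the other things on the bench where they are.

Things in the scene. Friction and masses are not known exactly. Their poses are not given: they have to be found in the camera images.
- holder: Cell holder fixed to the bench: aluminium base 110 (x) x 260 (y) x 12 mm. Origin: centre of its underside, on the bench; z up; +x: the side the gate opens to, away from the robot; +y: from sprung plate to red contact. Black spring housing at y -62 to -80, top z 58; hinge post 16 mm thick at x 0, y -100, top z 106. Loaded cell: see seat.
- seat (a point): Where the middle of the seated cell's axis lies: holder x 0, y 0, z 32 mm; the cell lies along holder y, button to +y. It rests in two grey V saddles, each 12 mm long, middles at y -33 and +33, arms reaching x -20 to 20 and z 26. Between them (y -27 to 27) the base, top z 12, is free for fingers.
- red_contact (a point): Top of the inner face of the red fixed contact, a wall 36 mm wide at holder y 45, top z 40. The cell must come in above it (cell axis above z 57 mm, where the sprung plate still faces it), be pushed back towards -y until its button clears the face, then go down; the spring then pushes it up against this face.
- catch (a point): Middle of the floor of the catch slot on the steel post at holder x 0, y 105, z 89 mm. The post is 12 mm long in y. Slot 16 mm wide in x, between the striker wall (x 8 to 15, top z 106, on the side the gate comes from) and a taller back stop (x -8 to -15, top z 114).
- contact (a joint): Sprung contact plate (brass, 32 wide, from z = 16 to 68 mm of the holder) on a coil spring. m, 0 = relaxed, its face at holder y = -37; grows as the plate is pushed back towards holder -y, up to 0.016; stiffness 600 N/m. A seated cell holds it at about 0.008.
- gate (a joint): Yellow guard gate, a railed arm swinging level above the cell about the hinge post. rad, 0 = shut (arm along holder +y), grows as it opens towards holder +x (clockwise from above), to 1.4; starts open, stays where left, swings easily. Lower rail (75 to 150 mm from the hinge axis) 53 to 62 mm above the bench, upper rail 74 to 86.
- latch (a joint): Steel latch bar on the gate, on a level pin 100 mm from the hinge axis, 96 mm above the bench. rad, 0 = down (level, on its stop), grows as the nose lifts, to 0.7; falls by its own weight (70 g). 10 wide, 12 high, nose ends 222 mm from the hinge axis. Down, its underside is 16 mm below the striker top and it jams on the striker at gate 0.1; it clears the striker above 0.17.
- latch_knob (a point): Centre of the red ball knob (24 mm diameter) on top of the latch bar: 65 mm along the bar from the pivot pin towards the nose and 30 mm above the pin when the bar is down (165 mm from the gate hinge axis, 126 mm above the bench); it is carried by both gate and latch. Can be pinched from above.
- gate_hinge (a point): Point on the upright axis of the gate hinge, 80 mm above the bench.
- cell: The cell to load: green jacket, red band near its button end, 33 mm diameter, 90 mm long with the button, about 180 g, lying on the bench. Origin at the middle of its length on its axis (16.5 mm above the bench as it lies); its +x axis points to the brass-button end, -x to the flat end. It can roll.
- cell_plus (a point): Tip of the brass button (12 mm diameter, 4 mm long) of the green cell, 45 mm from its middle.
- spent: Spent cell, grey jacket with a white band, same size and axes as the green one, lying on the bench; leave alone.
- amber_a: Amber bottle, 72 mm diameter, 170 mm tall, origin at the centre of its underside; leave alone.
- amber_b: Second amber bottle, the same; leave alone.
- beaker: Glass beaker, 72 mm diameter, 85 mm tall, origin at the centre of its underside; leave alone.
- bulb: Red-brown rubber pipette bulb standing, 60 mm diameter, 85 mm tall, origin at the centre of its underside; leave alone.
- driver: Orange-handled screwdriver, 190 mm long, lying along its x; leave alone.
- weight: White disc (60 mm) with a yellow hook, 76 mm tall, standing on the glass on the steel slab; leave alone.
Things that resemble listed ones, but are neither listed nor needed, are in the scene too. There is more than one size of the cell; the job needs the middle-sized.

How it is judged (in metres and radians):
On the way, in this order (a step that is already met when the one before it is completed fails the run):
1. the green cell lies home in the holder, flat end on the sprung plate, button end at the red contact (x of cell in the frame of holder between -0.004 and 0.004 m and y of cell in the frame of holder between -0.004 and 0.004 m and z of cell in the frame of holder between 0.028 and 0.036 m and y of cell_plus in the frame of holder above 0.04 m and x of cell_plus in the frame of holder between -0.006 and 0.006 m and z of cell_plus in the frame of holder between 0.027 and 0.037 m), for 0.2 s.
2. the latch bar is lifted clear of the striker before the gate reaches it (value of joint latch above 0.17 rad and value of joint gate above 0.1 rad), for 0.05 s.
3. the gate is swung shut with the bar still up over the striker (value of joint latch above 0.1 rad and value of joint gate below 0.06 rad), for 0.02 s.
At the end, for the whole second after the job is handed in: Green cell home: middle within 4 mm of its seat in x, y and height, button at the red contact (tip within 6 mm sideways, 5 mm in height), plate pushed back 4 to 12 mm; gate within 0.04 rad of shut, latch bar within 0.04 rad of down in the catch; cell at rest (all of step 1 and value of joint contact between 0.004 and 0.012 m and value of joint each of gate, latch below 0.04 rad and linear speed of cell below 0.02 m/s); the robot touches nothing.
It fails at once if the spent cell was pushed about (moved more than 30 mm) (distance of spent from where it was at the start of the episode above 0.03 m).
It fails at once if another thing on the bench was pushed about (moved more than 30 mm) (distance of any of amber_a, amber_b, beaker, bulb, driver, weight from where it was at the start of the episode above 0.03 m).
It also fails if it takes over 54 s, if anything falls off the work surface, if the arm or the gripper's body presses on something with over 40 N, if the wrist force passes 120 N, or if a joint passes its speed limit or range.

## Working session

There is one attempt and no reset: what is moved stays moved. The work goes in short steps, Python scripts to look and compute and a tool call to move; the robot and the scene stay as the last step left them, time stands still between calls to the robot, and variables do not carry over. Pictures are saved under pics/ and viewed, and the job is handed in when it is done.

Besides the shell and the picture viewer there is one more tool, called as name(argument=value, ...) on one line, values as JSON. play_rows: Moves the arm, as the interface text tells. Its arguments: {"type":"object","properties":{"xyz":{"type":"array","items":{"type":"array","items":{"type":"number"}}},"delta_rot":{"type":"array","items":{"type":"array","items":{"type":"number"}}},"grip":{"type":"number"},"grip_force":{"type":"number"}},"required":["xyz","delta_rot"]}

```bash
ls; mkdir -p pics
python3 - <<'E'
from cell import arm
import cv2
for n in ("scene","top"):
    im=arm.read_camera(n); cv2.imwrite(f"pics/{n}0.png",im[:,:,::-1])
    i=arm.camera_info(n); print(n,{k:(v.tolist() if hasattr(v,'tolist') else v) for k,v in i.items()})
print(arm.read_state())
E
```

```text
pics
scene {'vfov': 45.546916053131476, 'cx': 279.14790543503466, 'cy': 210.42085642896797, 'view': [[-0.6228317595363599, 0.7823466017548616, -0.0037939472138837664, 0.26438863831431236], [0.6239969932713513, 0.49383164569811916, -0.6056055301063559, -0.30304421753506616], [-0.4719198572863353, -0.3795577695551854, -0.7957559599959889, 1.8714038429764468], [0.0, 0.0, 0.0, 1.0]]}
top {'vfov': 55.76247805930579, 'cx': 279.40795788088343, 'cy': 213.30004699616126, 'view': [[0.008601129812278186, -0.9997720603885704, -0.01954092711069033, 0.07470722947791307], [-0.9887785123697345, -0.005588731474473753, -0.14928435804330287, 0.5614679273201687], [0.149141121230354, 0.020605662981306852, -0.9886011999847328, 1.1104556813567794], [0.0, 0.0, 0.0, 1.0]]}
{'time': 0.1, 'joint_positions': array([-7.17188869e+01,  1.77024603e+01,  9.36830993e+01, -1.94434337e-03,
        6.87374086e+01, -3.99247028e+00]), 'joint_velocities': array([ 0.06766651, -0.18766814, -0.237959  , -0.00983764,  0.01409264,
        0.00463759]), 'joint_efforts': array([ 1.21069606e-04, -4.16405368e+01, -2.77644753e+01, -5.22229880e-05,
        4.05603176e-03, -6.68510197e-06]), 'tcp_pos': array([ 0.23664306, -0.57768819,  0.24712262]), 'orientation': array([-1.79877204e+02, -6.75562075e-03,  2.22742832e+01]), 'force': array([ 0.39925682,  0.65793685, -0.29772052]), 'moment': array([0.01602956, 0.04569438, 0.0559573 ]), 'gripper_width': 0.08552617135113182}
```

View pics/scene0.png

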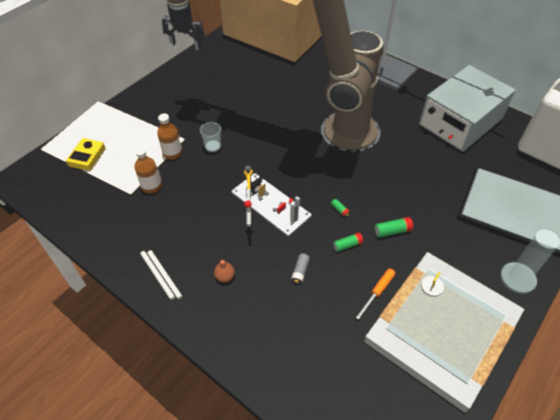

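View pics/top0.png

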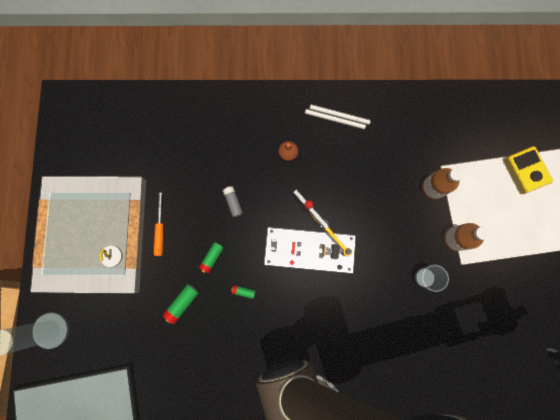

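```bash
cat > h.py <<'E'
import numpy as np, cv2
from cell import arm
def K(n):
    i=arm.camera_info(n); f=210/np.tan(np.radians(i["vfov"])/2); return f,i["cx"],i["cy"],np.array(i["view"])
def ray(n,p):
    f,cx,cy,V=K(n); d=np.array([(p[0]-cx)/f,(p[1]-cy)/f,1.]); R=V[:3,:3]; return -R.T@V[:3,3], R.T@d
def onz(n,p,z):
    c,d=ray(n,p); return c+d*(z-c[2])/d[2]
def proj(n,P):
    f,cx,cy,V=K(n); q=V[:3,:3]@np.asarray(P,float)+V[:3,3]; return np.array([f*q[0]/q[2]+cx,f*q[1]/q[2]+cy])
def tri(p1,p2,n1="scene",n2="top"):
    A=[];b=[]
    c1,d1=ray(n1,p1);c2,d2=ray(n2,p2)
    s=np.linalg.lstsq(np.c_[d1,-d2],c2-c1,rcond=None)[0]
    a=c1+d1*s[0];e=c2+d2*s[1]; return (a+e)/2,np.linalg.norm(a-e)
def comps(im,name,lo,hi,amin=8):
    hsv=cv2.cvtColor(im,cv2.COLOR_RGB2HSV); m=cv2.inRange(hsv,np.array(lo),np.array(hi))
    n,l,s,c=cv2.connectedComponentsWithStats(m)
    return [(l==k,s[k],c[k]) for k in range(1,n) if s[k][4]>=amin]
E
python3 - <<'E'
from h import *
for n in ("scene","top"):
    im=cv2.imread(f"pics/{n}0.png")[:,:,::-1].copy()
    for m,s,c in comps(im,n,(50,120,40),(80,255,255),30):
        r=cv2.minAreaRect(np.argwhere(m)[:,::-1].astype(np.float32)); print(n,'green',s,c.round(1),r, onz(n,c,.02).round(3))
    for m,s,c in comps(im,n,(0,180,90),(6,255,255),4)+comps(im,n,(174,180,90),(180,255,255),4): print(n,'red',s,c.round(1))
    x0,y0,x1,y1=(220,150,420,290) if n=="scene" else (150,170,370,320)
    cv2.imwrite(f"pics/{n}0c.png",cv2.resize(im[y0:y1,x0:x1,::-1],None,fx=3.6,fy=3.6,interpolation=cv2.INTER_CUBIC))
E
```

```text
scene green [331 199  15  14 117] [337.6 205.1] ((337.25, 204.75), (14.142135620117188, 7.778173923492432), 45.0) [0.339 0.175 0.02 ]
scene green [376 219  30  19 383] [391.1 227.2] ((390.9775390625, 227.2679443359375), (14.214723587036133, 28.37794303894043), 78.11134338378906) [0.307 0.357 0.02 ]
scene green [334 235  24  17 239] [345.9 242.4] ((345.8000183105469, 242.4000244140625), (11.384199142456055, 22.135942459106445), 71.56504821777344) [0.443 0.278 0.02 ]
scene red [449 136   3   2   4] [450.  136.5]
scene red [290 199   3   3   6] [290.7 199.7]
scene red [244 201   6   6  26] [247.  203.8]
scene red [278 203   7   9  30] [280.9 207. ]
scene red [342 209   7   6  20] [345.  211.6]
scene red [404 217   9  14  71] [408.8 223.2]
scene red [356 233   7  11  43] [359.3 237.5]
top green [203 242  21  26 275] [212.5 254.4] ((212.5882110595703, 254.35293579101562), (11.661903381347656, 23.66680335998535), 30.963754653930664) [0.441 0.274 0.02 ]
top green [168 284  31  34 492] [182.5 300.9] ((182.5802001953125, 300.9317321777344), (15.28455924987793, 33.29554748535156), 38.290164947509766) [0.307 0.356 0.02 ]
top green [236 286  19  13 159] [245.1 292.1] ((245.2353057861328, 292.0588073730469), (17.46256446838379, 9.216353416442871), 14.03624439239502) [0.334 0.176 0.02 ]
top red [305 201   8   7  43] [308.5 204. ]
top red [199 264  12   9  58] [204.6 268. ]
top red [232 286   5   9  30] [233.8 289.6]
top red [163 311  15  13 104] [169.5 317.3]
```

View pics/scene0c.png

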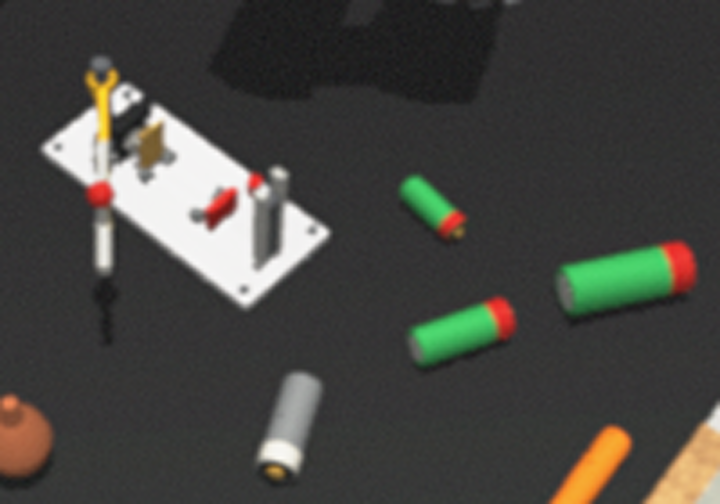

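View pics/top0c.png

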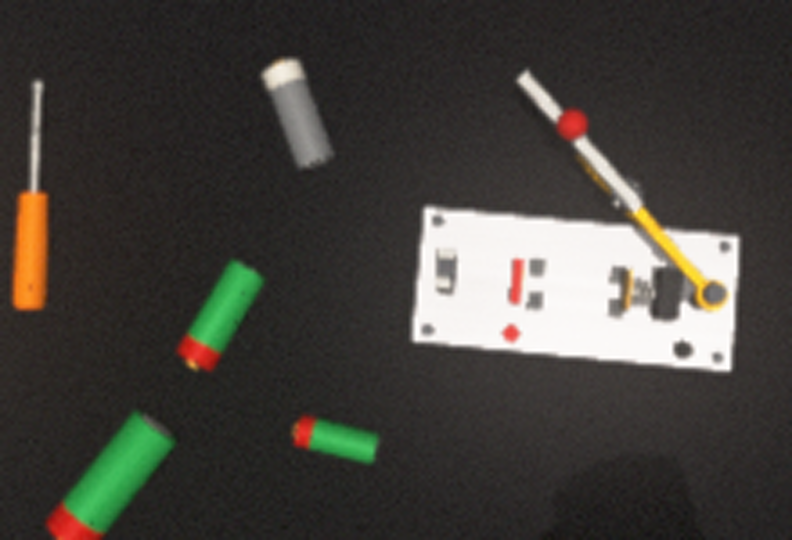

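Run:
```python
from h import *
im=cv2.imread("pics/top0.png")[:,:,::-1].copy()
hsv=cv2.cvtColor(im,cv2.COLOR_RGB2HSV)
m=cv2.inRange(hsv,np.array((0,0,130)),np.array((180,60,255)))
roi=np.zeros_like(m); roi[222:280,255:362]=1; m=m*roi
pts=np.argwhere(m)[:,::-1].astype(float)
W=np.array([onz("top",p,.012)[:2] for p in pts])
r=cv2.minAreaRect((W*1000).astype(np.float32)); print('base rect',r)
for z,c in ((.012,[(427,207),(739,236),(731,371),(413,341)]),(.012,[(438,221),(724,246),(716,357),(428,330)])):
    Q=np.array([onz("top",(150-.36+x/3.6,170-.36+y/3.6),z)[:2] for x,y in c]); print(Q.round(4).tolist(),Q.mean(0),np.linalg.norm(np.diff(Q,axis=0),axis=1))
P=lambda n,x,y:((220 if n=='scene' else 150)-.36+x/3.6,(150 if n=='scene' else 170)-.36+y/3.6)
print('knob',tri((247,203.8),(308.5,204)))
print('hinge',tri(P('scene',101,66),P('top',711,294)))
print('button', tri(P('scene',518,318),P('top',191,365)))
# cell union masks
for n in("scene","top"):
    im=cv2.imread(f"pics/{n}0.png")[:,:,::-1].copy();hsv=cv2.cvtColor(im,cv2.COLOR_RGB2HSV)
    g=cv2.inRange(hsv,np.array((0,120,50)),np.array((85,255,255)))|cv2.inRange(hsv,np.array((170,120,50)),np.array((180,255,255)))
    k,l,s,c=cv2.connectedComponentsWithStats(g)
    for j in range(1,k):
        if 240<s[j][4]<420: 
            pt=np.argwhere(l==j)[:,::-1].astype(np.float32); rr=cv2.minAreaRect(pt)
            print(n,s[j],c[j],rr, onz(n,rr[0],.0165))
```

```text
Traceback (most recent call last):
  File "h.py", line 8, in onz
    c,d=ray(n,p); return c+d*(z-c[2])/d[2]
        ~~~^^^^^
  File "h.py", line 6, in ray
    f,cx,cy,V=K(n); d=np.array([(p[0]-cx)/f,(p[1]-cy)/f,1.]); R=V[:3,:3]; return -R.T@V[:3,3], R.T@d
              ~^^^
  File "h.py", line 4, in K
    i=arm.camera_info(n); f=210/np.tan(np.radians(i["vfov"])/2); return f,i["cx"],i["cy"],np.array(i["view"])
ValueError: time passes only in moves, steps and waits
```

```bash
python3 - <<'E'
s=open('h.py').read()
s=s.replace("def K(n):","import functools\n@functools.lru_cache(None)\ndef K(n):")
open('h.py','w').write(s)
E
cat > m.py <<'E'
from h import *
im=cv2.imread("pics/top0.png")[:,:,::-1].copy()
hsv=cv2.cvtColor(im,cv2.COLOR_RGB2HSV)
m=cv2.inRange(hsv,np.array((0,0,130)),np.array((180,60,255)))
roi=np.zeros_like(m); roi[222:280,255:362]=1; m=m*roi
pts=np.argwhere(m)[:,::-1].astype(float)
W=np.array([onz("top",p,.012)[:2] for p in pts])
r=cv2.minAreaRect((W*1000).astype(np.float32)); print('base rect',r)
for z,c in ((.012,[(427,207),(739,236),(731,371),(413,341)]),(.012,[(438,221),(724,246),(716,357),(428,330)])):
    Q=np.array([onz("top",(150-.36+x/3.6,170-.36+y/3.6),z)[:2] for x,y in c]); print(Q.round(4).tolist(),Q.mean(0),np.linalg.norm(np.diff(Q,axis=0),axis=1))
P=lambda n,x,y:((220 if n=='scene' else 150)-.36+x/3.6,(150 if n=='scene' else 170)-.36+y/3.6)
print('knob',tri((247,203.8),(308.5,204)))
print('hinge',tri(P('scene',101,66),P('top',711,294)))
print('button', tri(P('scene',518,318),P('top',191,365)))
# cell union masks
for n in("scene","top"):
    im=cv2.imread(f"pics/{n}0.png")[:,:,::-1].copy();hsv=cv2.cvtColor(im,cv2.COLOR_RGB2HSV)
    g=cv2.inRange(hsv,np.array((0,120,50)),np.array((85,255,255)))|cv2.inRange(hsv,np.array((170,120,50)),np.array((180,255,255)))
    k,l,s,c=cv2.connectedComponentsWithStats(g)
    for j in range(1,k):
        if 240<s[j][4]<420: 
            pt=np.argwhere(l==j)[:,::-1].astype(np.float32); rr=cv2.minAreaRect(pt)
            print(n,s[j],c[j],rr, onz(n,rr[0],.0165))
E
python3 m.py
```

```text
base rect ((473.1266174316406, -10.99261474609375), (261.12744140625, 141.35873413085938), 85.16360473632812)
[[0.5238, 0.1121], [0.5015, -0.1439], [0.3921, -0.1353], [0.414, 0.1221]] [ 0.45788115 -0.01123037] [0.25700932 0.10977214 0.25837803]
[[0.5123, 0.1029], [0.4933, -0.1315], [0.4032, -0.1234], [0.423, 0.11]] [ 0.45794449 -0.01049056] [0.23520242 0.09040407 0.23429915]
knob (array([ 0.57511163, -0.0020686 ,  0.12317349]), np.float64(0.0013800331016104663))
hinge (array([ 0.44975193, -0.10791775,  0.10157931]), np.float64(0.002564680428633762))
button (array([0.39121326, 0.30609173, 0.00981921]), np.float64(0.0068452935638819))
scene [158 123  20  20 323] [167.49535604 132.55108359] ((167.5, 132.5), (19.0, 19.0), 90.0) [ 0.44484446 -0.50910921  0.0165    ]
scene [135 157  22  20 325] [144.96615385 166.80307692] ((144.94827270507812, 166.62069702148438), (19.312314987182617, 19.498010635375977), 68.19859313964844) [ 0.61165599 -0.44740643  0.0165    ]
scene [334 232  30  20 315] [349.03174603 241.2       ] ((348.75, 241.25), (12.332881927490234, 28.460494995117188), 71.5650482177
[... 169 characters left out ...]
2746582), 26.56505012512207) [0.75150976 0.05127288 0.0165    ]
scene [372 268  24  29 317] [383.57097792 281.43217666] ((383.38006591796875, 281.6600036621094), (10.600000381469727, 31.80000114440918), 36.869895935058594) [0.48744029 0.43943933 0.0165    ]
top [278 141  20  20 316] [287.85759494 150.47151899] ((287.5, 150.5), (19.0, 19.0), 90.0) [0.75838576 0.05628559 0.0165    ]
top [153 223  11  34 349] [158.14326648 239.59885387] ((158.0, 239.5), (33.0, 10.0), 90.0) [0.48440754 0.43816836 0.0165    ]
top [198 242  26  32 370] [210.48108108 257.88648649] ((210.65170288085938, 258.1573181152344), (12.507975578308105, 32.01193618774414), 32.00538635253906) [0.43071515 0.27980417 0.0165    ]
```

```bash
cat > p.py <<'E'
from h import *
from scipy.spatial.transform import Rotation as R
H0=np.array([.458,-.0108,0]); HY=-4.95
HR=R.from_euler('z',HY,degrees=True)
def hw(p): return H0+HR.apply(np.asarray(p,float))
def wh(p): return HR.inv().apply(np.asarray(p,float)-H0)
def plan(t,yaw,st=None):
    st=st or arm.read_state()
    Rc=R.from_euler('xyz',st["orientation"],degrees=True)
    d=Rc.inv().apply(np.asarray(t)-st["tcp_pos"])
    rv=(Rc.inv()*R.from_euler('xyz',[180,0,yaw],degrees=True)).as_rotvec()
    print('target',np.round(t,4),yaw,'xyz',(d/.4).round(4).tolist(),'rot',(rv/(2*np.pi)).round(4).tolist())
def stat():
    s=arm.read_state(); print({k:np.round(v,4).tolist() for k,v in s.items() if k in("time","tcp_pos","orientation","force","gripper_width","joint_positions")}); print('TCP in holder',wh(s["tcp_pos"]).round(4)); return s
E
python3 - <<'E'
from p import *
s=stat(); plan([.38,-.2,.25],85); plan([.431,.28,.25],149.2)
E
```

```text
{'time': 0.1, 'joint_positions': [-71.7189, 17.7025, 93.6831, -0.0019, 68.7374, -3.9925], 'tcp_pos': [0.2366, -0.5777, 0.2471], 'orientation': [-179.8772, -0.0068, 22.2743], 'force': [0.3993, 0.6579, -0.2977], 'gripper_width': 0.0855}
TCP in holder [-0.1716 -0.5839  0.2471]
target [ 0.38 -0.2   0.25] 85 xyz [0.6895, -0.7379, -0.0055] rot [-0.0003, -0.0002, -0.1742]
target [0.431 0.28  0.25 ] 149.2 xyz [1.2624, -1.8001, -0.0032] rot [-0.0002, -0.0004, -0.3526]
```

play_rows(xyz=[[0.69, -0.738, 0], [0.69, -0.738, 0], [0.69, -0.738, 0], [0.69, -0.738, 0], [0.69, -0.738, 0], [0.69, -0.738, 0], [0.69, -0.738, 0], [0.69, -0.738, 0], [0.69, -0.738, 0], [0.69, -0.738, 0]], delta_rot=[[0, 0, -0.174], [0, 0, -0.174], [0, 0, -0.174], [0, 0, -0.174], [0, 0, -0.174], [0, 0, -0.174], [0, 0, -0.174], [0, 0, -0.174], [0, 0, -0.174], [0, 0, -0.174]], grip=1)

```text
time: 1.1
tcp_pos: [0.3806, -0.1993, 0.2481]
orientation: [-180.0, 0.0, 85.1]
force: [0.4, -0.1, -0.2]
gripper_width: 0.0854
```

Run:
```python
from p import *
s=stat(); plan([.431,.1,.25],149.2);plan([.431,.2795,.20],149.2);
```

```text
{'time': 1.1, 'joint_positions': [-33.4344, -4.6772, 118.525, -0.0265, 66.1681, -28.5397], 'tcp_pos': [0.3806, -0.1993, 0.2481], 'orientation': [-179.9745, 0.0137, 85.116], 'force': [0.4497, -0.052, -0.1518], 'gripper_width': 0.0854}
TCP in holder [-0.0609 -0.1945  0.2481]
target [0.431 0.1   0.25 ] 149.2 xyz [0.7562, 0.062, -0.0051] rot [-0.0001, -0.0, -0.178]
target [0.431  0.2795 0.2   ] 149.2 xyz [1.2034, 0.0238, 0.1198] rot [-0.0001, -0.0, -0.178]
```

play_rows(xyz=[[0.75, 0.06, 0], [0.75, 0.06, 0], [0.75, 0.06, 0], [0.75, 0.06, 0], [0.75, 0.06, 0], [0.75, 0.06, 0], [0.75, 0.06, 0], [0.75, 0.06, 0]], delta_rot=[[0, 0, -0.178], [0, 0, -0.178], [0, 0, -0.178], [0, 0, -0.178], [0, 0, -0.178], [0, 0, -0.178], [0, 0, -0.178], [0, 0, -0.178]])

```text
time: 1.9
tcp_pos: [0.4316, 0.0964, 0.2481]
orientation: [-180.0, 0.0, 149.3]
force: [0.1, 0.3, -0.3]
gripper_width: 0.0854
```

Run:
```python
from p import *
s=stat(); plan([.431,.2795,.12],149.2); plan([.431,.2795,.022],149.2);
```

```text
{'time': 1.9, 'joint_positions': [6.9711, -3.1085, 117.0629, -0.0483, 66.0632, -52.3379], 'tcp_pos': [0.4316, 0.0964, 0.2481], 'orientation': [-179.9543, 0.013, 149.3286], 'force': [0.0847, 0.2979, -0.3046], 'gripper_width': 0.0854}
TCP in holder [-0.0356  0.1045  0.2481]
target [0.431  0.2795 0.12  ] 149.2 xyz [0.2348, 0.3933, 0.3198] rot [-0.0001, 0.0, 0.0004]
target [0.431  0.2795 0.022 ] 149.2 xyz [0.2349, 0.3935, 0.5648] rot [-0.0001, 0.0, 0.0004]
```

play_rows(xyz=[[0.235, 0.393, 0.1], [0.235, 0.393, 0.1], [0.235, 0.393, 0.2], [0.235, 0.393, 0.3], [0.235, 0.393, 0.3], [0.235, 0.393, 0.3], [0.235, 0.393, 0.3]], delta_rot=[[0, 0, 0], [0, 0, 0], [0, 0, 0], [0, 0, 0], [0, 0, 0], [0, 0, 0], [0, 0, 0]])

```text
time: 2.6
tcp_pos: [0.4318, 0.2779, 0.1276]
orientation: [-179.9, -0.0, 148.9]
force: [0.7, 1.1, 0.7]
gripper_width: 0.0855
```

Run:
```python
from p import *
s=stat(); plan([.431,.2795,.022],149.2)
im=arm.read_camera("scene"); cv2.imwrite("pics/s1.png",cv2.resize(im[150:300,270:470,::-1],None,fx=3.6,fy=3.6))
```

```text
{'time': 2.6, 'joint_positions': [27.929, 14.4456, 113.588, -0.0539, 52.0947, -30.9711], 'tcp_pos': [0.4318, 0.2779, 0.1276], 'orientation': [-179.8681, -0.0296, 148.9332], 'force': [0.7108, 1.0683, 0.7008], 'gripper_width': 0.0855}
TCP in holder [-0.051   0.2854  0.1276]
target [0.431  0.2795 0.022 ] 149.2 xyz [0.0037, 0.003, 0.2639] rot [-0.0004, -0.0001, -0.0007]
```

View pics/s1.png

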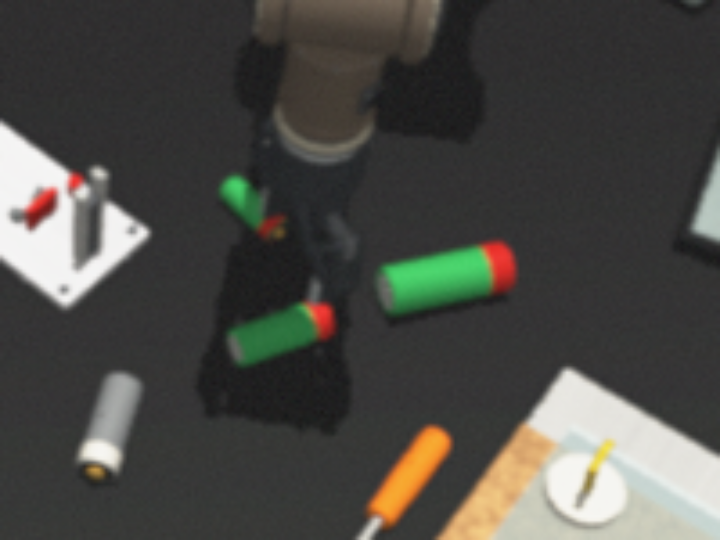

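play_rows(xyz=[[0, 0, 0.05], [0, 0, 0.12], [0, 0, 0.19], [0, 0, 0.24], [0, 0, 0.263], [0, 0, 0.263], [0, 0, 0.263]], delta_rot=[[0, 0, 0], [0, 0, 0], [0, 0, 0], [0, 0, 0], [0, 0, 0], [0, 0, 0], [0, 0, 0]])

```text
time: 3.35
tcp_pos: [0.433, 0.2794, 0.0247]
orientation: [179.9, 0.1, 148.9]
force: [0.1, -0.6, -0.1]
gripper_width: 0.0851
```

play_rows(xyz=[[0, 0, 0], [0, 0, 0], [0, 0, 0], [0, 0, 0], [0, 0, 0], [0, 0, 0], [0, 0, 0], [0, 0, 0]], delta_rot=[[0, 0, 0], [0, 0, 0], [0, 0, 0], [0, 0, 0], [0, 0, 0], [0, 0, 0], [0, 0, 0], [0, 0, 0]], grip=0, grip_force=40)

```text
time: 4.15
tcp_pos: [0.4316, 0.2795, 0.0239]
orientation: [180.0, 0.0, 149.0]
force: [-0.1, -1.4, 5.1]
gripper_width: 0.0315
```

play_rows(xyz=[[0, 0, -0.05], [0, 0, -0.13], [0, 0, -0.23], [0, 0, -0.33], [0, 0, -0.4], [0, 0, -0.4], [0, 0, -0.4]], delta_rot=[[0, 0, 0], [0, 0, 0], [0, 0, 0], [0, 0, 0], [0, 0, 0], [0, 0, 0], [0, 0, 0]])

```text
time: 4.85
tcp_pos: [0.4308, 0.2791, 0.1826]
orientation: [-180.0, -0.0, 149.0]
force: [-0.1, 0.1, -2.6]
gripper_width: 0.0318
```

Run:
```python
from p import *
s=stat(); plan(hw([0,.03,.18]),85.05)
for n,(x0,y0) in (("scene",(240,130)),("top",(130,190))):
    im=arm.read_camera(n); cv2.imwrite(f"pics/{n}2.png",im[:,:,::-1]); cv2.imwrite(f"pics/{n}2c.png",cv2.resize(im[y0:y0+120,x0:x0+160,::-1],None,fx=4,fy=4,interpolation=cv2.INTER_CUBIC))
```

```text
{'time': 4.85, 'joint_positions': [28.0742, 9.7796, 111.7297, 0.0011, 58.5047, -30.9292], 'tcp_pos': [0.4308, 0.2791, 0.1826], 'orientation': [-179.9885, -0.008, 149.0027], 'force': [-0.0926, 0.0625, -2.6015], 'gripper_width': 0.0318}
TCP in holder [-0.0521  0.2865  0.1826]
target [0.4606 0.0191 0.18  ] 85.05 xyz [-0.3985, -0.5189, 0.0066] rot [-0.0, -0.0, 0.1776]
```

View pics/scene2c.png

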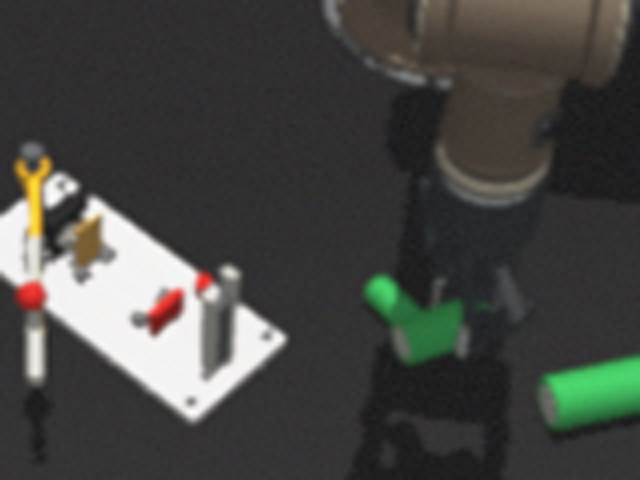

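View pics/top2c.png

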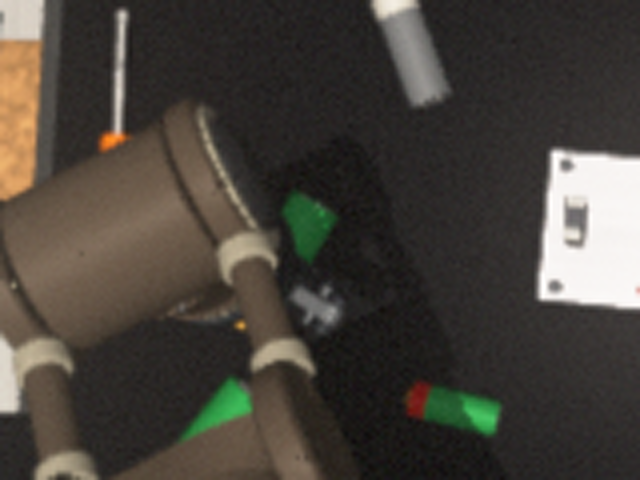

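play_rows(xyz=[[-0.1, -0.13, 0], [-0.2, -0.26, 0], [-0.3, -0.39, 0], [-0.398, -0.519, 0], [-0.398, -0.519, 0], [-0.398, -0.519, 0], [-0.398, -0.519, 0], [-0.398, -0.519, 0], [-0.398, -0.519, 0], [-0.398, -0.519, 0]], delta_rot=[[0, 0, 0.02], [0, 0, 0.04], [0, 0, 0.06], [0, 0, 0.08], [0, 0, 0.1], [0, 0, 0.12], [0, 0, 0.14], [0, 0, 0.16], [0, 0, 0.1776], [0, 0, 0.1776]])

```text
time: 5.95
tcp_pos: [0.459, 0.0193, 0.1807]
orientation: [-179.7, 0.0, 85.1]
force: [-0.8, 0.6, -2.6]
gripper_width: 0.0317
```

play_rows(xyz=[[0, 0, 0], [0, 0, 0]], delta_rot=[[0, 0, 0], [0, 0, 0]])

```text
time: 6.15
tcp_pos: [0.4601, 0.0195, 0.1821]
orientation: [-179.9, 0.0, 85.2]
force: [-0.8, -0.7, -1.5]
gripper_width: 0.0319
```

Run:
```python
from p import *
s=stat(); plan(hw([0,.014,.071]),85.05)
for n,(x0,y0) in (("scene",(200,130)),("top",(230,180))):
    im=arm.read_camera(n); cv2.imwrite(f"pics/{n}3.png",im[:,:,::-1]); cv2.imwrite(f"pics/{n}3c.png",cv2.resize(im[y0:y0+120,x0:x0+160,::-1],None,fx=4,fy=4,interpolation=cv2.INTER_CUBIC))
```

```text
{'time': 6.15, 'joint_positions': [-2.9975, 4.0381, 118.3194, -0.0004, 57.7549, 1.8405], 'tcp_pos': [0.4601, 0.0195, 0.1821], 'orientation': [-179.8876, 0.004, 85.1622], 'force': [-0.7709, -0.7393, -1.4539], 'gripper_width': 0.0319}
TCP in holder [-0.0005  0.0303  0.1821]
target [0.4592 0.0031 0.071 ] 85.05 xyz [-0.0408, 0.0016, 0.2778] rot [-0.0003, 0.0, 0.0003]
```

View pics/scene3c.png

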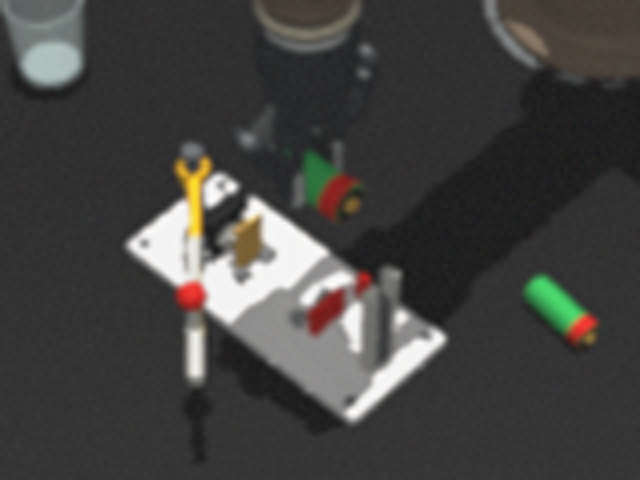

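View pics/top3c.png

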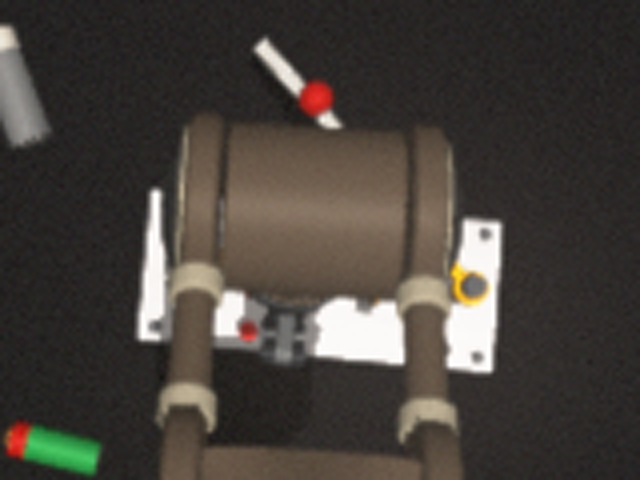

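Run:
```python
from p import *
im=cv2.imread("pics/scene3.png")[:,:,::-1].copy()
for z in (.172,.1747,.177): print(wh(onz("scene",(200-.38+349/4,130-.38+206/4),z)))
for m,s,c in comps(im,'s',(0,150,60),(8,255,255),6): print('red',s,c, wh(onz("scene",c,.1747)))
for m,s,c in comps(im,'s',(10,80,60),(35,255,255),4): print('brass/yellow',s,c, wh(onz("scene",c,.1747)))
for m,s,c in comps(im,'s',(50,120,40),(80,255,255),20): print('g',s,c)
print(proj("scene",hw([0,.0753,.1747])), proj("scene",hw([0,.068,.1747+.0165])))
for y in (.105,): print('catch backstop/striker', proj("scene",hw([-.0115,y,.114])),proj("scene",hw([.0115,y,.106])),proj("scene",hw([0,.045,.04])))
```

```text
[-0.0004854   0.07258444  0.172     ]
[0.00122602 0.0741456  0.1747    ]
[0.0026839  0.07547547 0.177     ]
red [449 135   3   3   7] [450.14285714 136.28571429] [-0.49504352  0.32584755  0.1747    ]
red [280 174   9  10  48] [283.27083333 178.3125    ] [0.00052107 0.05879281 0.1747    ]
red [290 198   3   4  10] [290.8 199.5] [0.04461006 0.13003469 0.1747    ]
red [244 201   7   6  33] [247.        203.6969697] [0.1422696  0.04887797 0.1747    ]
red [278 203   7  10  40] [280.925 207.55 ] [0.08555772 0.12942374 0.1747    ]
red [342 209   7   7  26] [345.         211.76923077] [-0.028104    0.27203287  0.1747    ]
red [404 217   9  14  85] [408.74117647 223.15294118] [-0.11881294  0.42625131  0.1747    ]
brass/yellow [ 188    0  126   55 4502] [248.17747668  19.74655709] [-0.51519035 -0.61816135  0.1747    ]
brass/yellow [285  47  22  15 176] [295.23863636  54.09659091] [-0.47645805 -0.32769637  0.1747    ]
brass/yellow [157 122  22  21 355] [167.36619718 132.44788732] [ 0.11450116 -0.3477282   0.1747    ]
brass/yellow [ 66 138  39  33 723] [ 85.79391425 154.22130014] [ 0.35007755 -0
[... 2020 characters left out ...]
 0.1747    ]
brass/yellow [225 277   5   5  10] [227.2 279.3] [0.35003269 0.18883354 0.1747    ]
brass/yellow [293 279   7   4  20] [296.  280.5] [0.23102185 0.32000909 0.1747    ]
brass/yellow [ 492  288   68  132 4576] [536.57233392 375.1444493 ] [0.0367043  0.88115044 0.1747    ]
brass/yellow [472 322  43  64 905] [493.05856354 353.57458564] [0.05879954 0.78424313 0.1747    ]
g [276 168   7  13  53] [278.54716981 172.88679245]
g [331 199  15  14 118] [337.51694915 205.09322034]
g [376 219  30  19 383] [391.09399478 227.17754569]
[287.43460559 181.09421717] [285.67785533 176.16636371]
catch backstop/striker [296.92361702 197.02254406] [291.78943364 202.94394428] [280.1387441  203.50263294]
```

play_rows(xyz=[[-0.041, 0.001, 0], [-0.041, 0.001, 0.07], [-0.041, 0.001, 0.15], [-0.041, 0.001, 0.22], [-0.041, 0.001, 0.265], [-0.041, 0.001, 0.283], [-0.041, 0.001, 0.283], [-0.041, 0.001, 0.283], [-0.041, 0.001, 0.283]], delta_rot=[[0, 0, 0], [0, 0, 0], [0, 0, 0], [0, 0, 0], [0, 0, 0], [0, 0, 0], [0, 0, 0], [0, 0, 0], [0, 0, 0]])

```text
time: 7.15
tcp_pos: [0.4612, 0.0029, 0.0712]
orientation: [179.8, -0.0, 85.1]
force: [0.5, 1.0, -2.2]
gripper_width: 0.0317
```

Run:
```python
from p import *
s=stat(); plan(hw([0,-.003,.069]),85.05)
```

```text
{'time': 7.15, 'joint_positions': [-5.0562, 14.9339, 121.8136, 0.0008, 43.0845, -0.1266], 'tcp_pos': [0.4612, 0.0029, 0.0712], 'orientation': [179.832, -0.0002, 85.0698], 'force': [0.5496, 1.002, -2.1693], 'gripper_width': 0.0317}
TCP in holder [0.002  0.0139 0.0712]
target [ 0.4577 -0.0138  0.069 ] 85.05 xyz [-0.0422, -0.005, 0.0054] rot [0.0005, -0.0, 0.0001]
```

Push back gradually, watching the y force.

play_rows(xyz=[[-0.01, 0, 0], [-0.02, 0, 0], [-0.027, 0, 0], [-0.034, 0, 0], [-0.034, 0, 0], [-0.034, 0, 0]], delta_rot=[[0, 0, 0], [0, 0, 0], [0, 0, 0], [0, 0, 0], [0, 0, 0], [0, 0, 0]])

```text
time: 7.75
tcp_pos: [0.4593, -0.0103, 0.0702]
orientation: [179.9, -0.1, 85.0]
force: [1.5, 4.2, -0.9]
gripper_width: 0.0314
```

Run:
```python
from p import *
s=stat(); plan(hw([0,-.003,.069]),85.05)
```

```text
{'time': 7.75, 'joint_positions': [-6.7549, 14.9185, 122.0042, 0.0862, 43.0041, -1.827], 'tcp_pos': [0.4593, -0.0103, 0.0702], 'orientation': [179.9251, -0.0565, 85.0091], 'force': [1.5219, 4.1985, -0.9065], 'gripper_width': 0.0314}
TCP in holder [0.0012 0.0006 0.0702]
target [ 0.4577 -0.0138  0.069 ] 85.05 xyz [-0.0091, -0.003, 0.003] rot [0.0002, -0.0002, -0.0001]
```

play_rows(xyz=[[-0.006, -0.002, 0], [-0.012, -0.003, 0], [-0.012, -0.003, 0], [-0.012, -0.003, 0]], delta_rot=[[0, 0, 0], [0, 0, 0], [0, 0, 0], [0, 0, 0]])

```text
time: 8.15
tcp_pos: [0.4585, -0.0144, 0.0703]
orientation: [179.8, -0.1, 85.0]
force: [3.6, 7.7, -2.2]
gripper_width: 0.0316
```

Run:
```python
from p import *
s=stat(); plan(hw([0,-.004,.040]),85.05)
im=arm.read_camera("scene"); cv2.imwrite(f"pics/s4.png",cv2.resize(im[150:250,220:340,::-1],None,fx=6,fy=6,interpolation=cv2.INTER_CUBIC))
```

```text
{'time': 8.15, 'joint_positions': [-7.3211, 14.7904, 122.1585, 0.1846, 42.8756, -2.441], 'tcp_pos': [0.4585, -0.0144, 0.0703], 'orientation': [179.8194, -0.1184, 84.9849], 'force': [3.6076, 7.6515, -2.1519], 'gripper_width': 0.0316}
TCP in holder [ 0.0008 -0.0035  0.0703]
target [ 0.4577 -0.0148  0.04  ] 85.05 xyz [-0.0013, -0.0022, 0.0758] rot [0.0005, -0.0003, -0.0002]
```

View pics/s4.png

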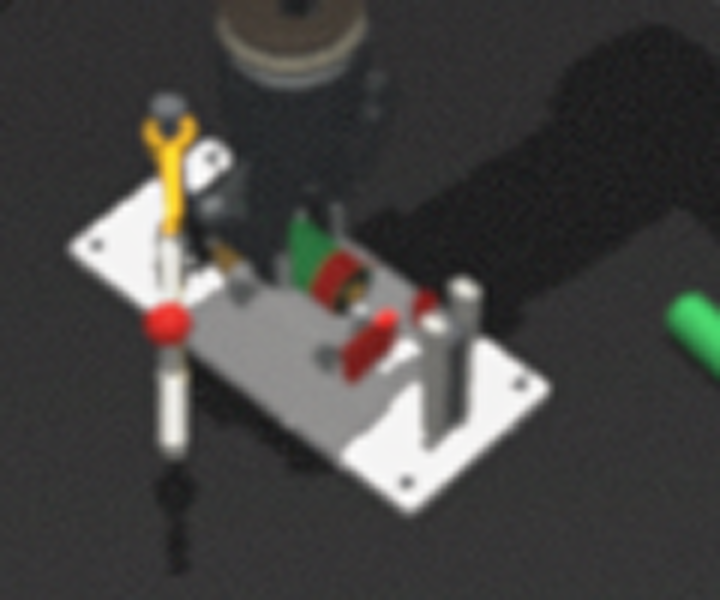

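play_rows(xyz=[[-0.001, -0.001, 0.01], [-0.001, -0.002, 0.02], [-0.001, -0.002, 0.03], [-0.001, -0.002, 0.04], [-0.001, -0.002, 0.05]], delta_rot=[[0, 0, 0], [0, 0, 0], [0, 0, 0], [0, 0, 0], [0, 0, 0]])

```text
time: 8.7
tcp_pos: [0.4562, -0.0145, 0.0499]
orientation: [-180.0, -0.1, 85.0]
force: [1.1, 8.7, 0.4]
gripper_width: 0.0317
```

Run:
```python
from p import *
s=stat(); plan(hw([0,-.003,.040]),85.05)
```

```text
{'time': 8.7, 'joint_positions': [-7.3611, 17.0604, 122.5804, 0.1804, 40.3813, -2.4767], 'tcp_pos': [0.4562, -0.0145, 0.0499], 'orientation': [-179.9829, -0.1177, 84.9782], 'force': [1.1104, 8.705, 0.4232], 'gripper_width': 0.0317}
TCP in holder [-0.0015 -0.0038  0.0499]
target [ 0.4577 -0.0138  0.04  ] 85.05 xyz [0.0019, 0.0037, 0.0248] rot [-0.0, -0.0003, -0.0002]
```

play_rows(xyz=[[0, 0.002, 0.008], [0, 0.002, 0.016], [0, 0.002, 0.022], [0, 0.002, 0.022], [0, 0.002, 0.022]], delta_rot=[[0, 0, 0], [0, 0, 0], [0, 0, 0], [0, 0, 0], [0, 0, 0]])

```text
time: 9.2
tcp_pos: [0.4572, -0.0146, 0.041]
orientation: [180.0, -0.1, 85.0]
force: [1.6, 7.6, -0.6]
gripper_width: 0.0315
```

Run:
```python
from p import *
s=stat(); plan(hw([0,-.001,.039]),85.05)
im=arm.read_camera("scene"); cv2.imwrite(f"pics/s5.png",cv2.resize(im[150:250,220:340,::-1],None,fx=6,fy=6,interpolation=cv2.INTER_CUBIC))
```

```text
{'time': 9.2, 'joint_positions': [-7.3568, 18.1992, 122.5519, 0.1799, 39.2449, -2.4733], 'tcp_pos': [0.4572, -0.0146, 0.041], 'orientation': [179.9912, -0.1135, 84.9773], 'force': [1.5667, 7.6254, -0.6118], 'gripper_width': 0.0315}
TCP in holder [-0.0005 -0.0038  0.041 ]
target [ 0.4579 -0.0118  0.039 ] 85.05 xyz [0.007, 0.0013, 0.0051] rot [0.0, -0.0003, -0.0002]
```

View pics/s5.png

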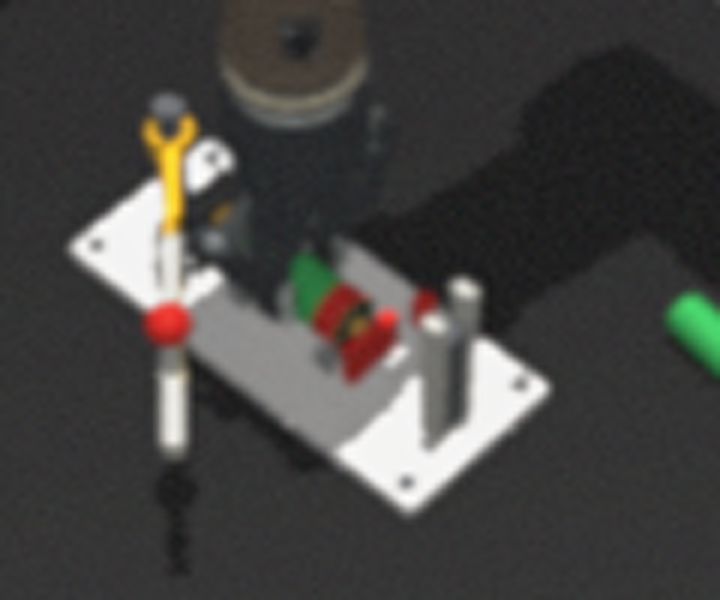

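play_rows(xyz=[[0, 0.001, 0.003], [0, 0.001, 0.005], [0.003, 0.001, 0.005], [0.006, 0.001, 0.005], [0.008, 0.001, 0.005], [0.008, 0.001, 0.005]], delta_rot=[[0, 0, 0], [0, 0, 0], [0, 0, 0], [0, 0, 0], [0, 0, 0], [0, 0, 0]])

```text
time: 9.85
tcp_pos: [0.4582, -0.0127, 0.0397]
orientation: [180.0, 0.0, 85.0]
force: [-0.3, 2.1, 6.5]
gripper_width: 0.0316
```

Run:
```python
from p import *
s=stat(); plan(hw([0,0,.038]),85.05)
```

```text
{'time': 9.85, 'joint_positions': [-7.0353, 18.4249, 122.4572, -0.0082, 39.078, -2.0226], 'tcp_pos': [0.4582, -0.0127, 0.0397], 'orientation': [179.9602, 0.0066, 84.9937], 'force': [-0.2848, 2.1356, 6.4964], 'gripper_width': 0.0316}
TCP in holder [ 0.0003 -0.0019  0.0397]
target [ 0.458  -0.0108  0.038 ] 85.05 xyz [0.0048, -0.0008, 0.0043] rot [0.0001, 0.0, -0.0002]
```

play_rows(xyz=[[0, 0, 0], [0, 0, 0], [0, 0, 0], [0, 0, 0], [0, 0, 0], [0, 0, 0]], delta_rot=[[0, 0, 0], [0, 0, 0], [0, 0, 0], [0, 0, 0], [0, 0, 0], [0, 0, 0]], grip=0.75)

```text
time: 10.45
tcp_pos: [0.4576, -0.0126, 0.039]
orientation: [-180.0, 0.0, 85.1]
force: [0.8, -0.6, -0.7]
gripper_width: 0.064
```

play_rows(xyz=[[0, 0, -0.03], [0, 0, -0.08], [0, 0, -0.15], [0, 0, -0.25], [0, 0, -0.35], [0, 0, -0.4], [0, 0, -0.4]], delta_rot=[[0, 0, 0], [0, 0, 0], [0, 0, 0], [0, 0, 0], [0, 0, 0], [0, 0, 0], [0, 0, 0]])

```text
time: 11.15
tcp_pos: [0.4607, -0.0129, 0.2038]
orientation: [179.4, 0.0, 85.1]
force: [0.4, -0.3, -0.3]
gripper_width: 0.0642
```

Run:
```python
from p import *
s=stat()
im=arm.read_camera("scene"); cv2.imwrite("pics/scene6.png",im[:,:,::-1]);cv2.imwrite(f"pics/s6.png",cv2.resize(im[150:250,220:340,::-1],None,fx=6,fy=6,interpolation=cv2.INTER_CUBIC))
```

```text
{'time': 11.15, 'joint_positions': [-7.0124, 1.9353, 117.6682, -0.0043, 59.8429, -2.0812], 'tcp_pos': [0.4607, -0.0129, 0.2038], 'orientation': [179.4468, 0.0239, 85.0708], 'force': [0.3984, -0.3282, -0.271], 'gripper_width': 0.0642}
TCP in holder [ 0.0029 -0.0018  0.2038]
```

View pics/s6.png

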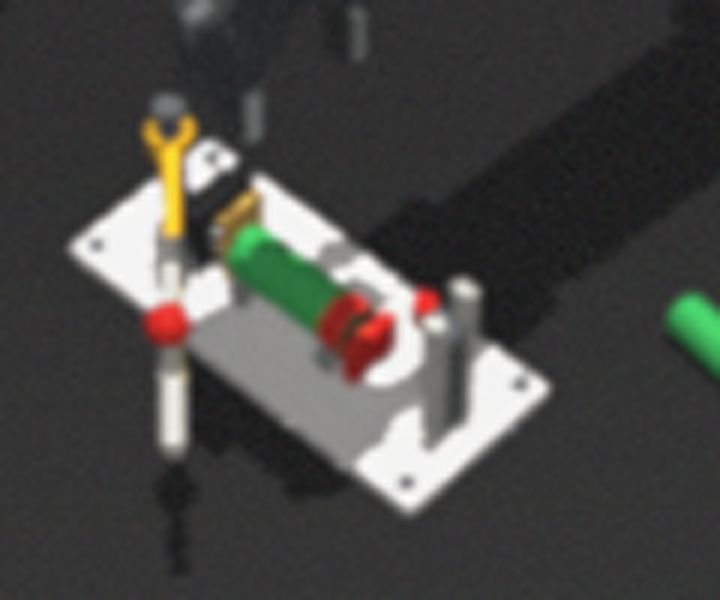

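Run:
```python
from p import *
s=stat(); plan([.5748,-.0022,.2],40.7)
```

```text
{'time': 11.2, 'joint_positions': [-7.0133, 2.0761, 117.8292, -0.0018, 59.7983, -2.0781], 'tcp_pos': [0.459, -0.0127, 0.2015], 'orientation': [179.7039, 0.0123, 85.0657], 'force': [-0.6241, -0.0958, -0.1566], 'gripper_width': 0.0641}
TCP in holder [ 0.0012 -0.0018  0.2015]
target [ 0.5748 -0.0022  0.2   ] 40.7 xyz [0.0509, 0.286, 0.0051] rot [0.0008, -0.0003, 0.1232]
```

play_rows(xyz=[[0.05, 0.1, 0], [0.05, 0.2, 0], [0.05, 0.286, 0], [0.05, 0.286, 0], [0.05, 0.286, 0], [0.05, 0.286, 0], [0.05, 0.286, 0], [0.05, 0.286, 0]], delta_rot=[[0, 0, 0.02], [0, 0, 0.04], [0, 0, 0.06], [0, 0, 0.08], [0, 0, 0.1], [0, 0, 0.123], [0, 0, 0.123], [0, 0, 0.123]])

```text
time: 12.0
tcp_pos: [0.5723, -0.0023, 0.1976]
orientation: [-179.9, 0.1, 41.0]
force: [-0.2, 0.3, -0.6]
gripper_width: 0.0643
```

Run:
```python
from p import *
s=stat(); plan([.5748,-.0022,.127],40.7)
im=arm.read_camera("scene"); cv2.imwrite("pics/scene7.png",im[:,:,::-1]);cv2.imwrite(f"pics/s7.png",cv2.resize(im[150:250,220:340,::-1],None,fx=6,fy=6,interpolation=cv2.INTER_CUBIC))
for m,q,c in comps(im,'s',(0,150,60),(8,255,255),6): print(c,q[4])
```

```text
{'time': 12.0, 'joint_positions': [-4.5926, 15.0723, 103.2302, -0.0022, 61.86, 44.4515], 'tcp_pos': [0.5723, -0.0023, 0.1976], 'orientation': [-179.8853, 0.1152, 40.957], 'force': [-0.1681, 0.3079, -0.6076], 'gripper_width': 0.0643}
TCP in holder [0.1131 0.0183 0.1976]
target [ 0.5748 -0.0022  0.127 ] 40.7 xyz [0.0053, 0.0042, 0.1764] rot [-0.0003, 0.0003, 0.0007]
[450.14285714 136.28571429] 7
[278.68888889 205.32222222] 90
[290.42857143 199.71428571] 7
[246.89285714 203.82142857] 28
[344.96296296 211.88888889] 27
[408.77906977 223.11627907] 86
```

View pics/s7.png

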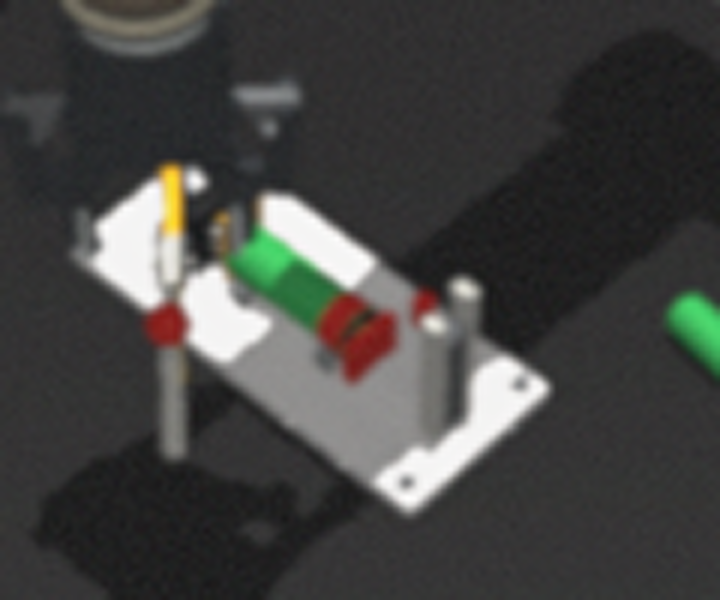

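play_rows(xyz=[[0.003, 0.003, 0.04], [0.003, 0.003, 0.09], [0.003, 0.003, 0.14], [0.003, 0.003, 0.165], [0.003, 0.003, 0.176], [0.003, 0.003, 0.176], [0.003, 0.003, 0.176]], delta_rot=[[0, 0, 0], [0, 0, 0], [0, 0, 0], [0, 0, 0], [0, 0, 0], [0, 0, 0], [0, 0, 0]])

```text
time: 12.75
tcp_pos: [0.5757, -0.0026, 0.1293]
orientation: [179.9, -0.1, 40.8]
force: [0.8, 1.1, 0.3]
gripper_width: 0.0636
```

Run:
```python
from p import *
s=stat(); plan([.5748,-.0022,.126],40.7)
im=arm.read_camera("scene"); cv2.imwrite(f"pics/s8.png",cv2.resize(im[150:250,220:340,::-1],None,fx=6,fy=6,interpolation=cv2.INTER_CUBIC))
```

```text
{'time': 12.75, 'joint_positions': [-4.5952, 20.3159, 105.3529, -0.0011, 54.2559, 44.615], 'tcp_pos': [0.5757, -0.0026, 0.1293], 'orientation': [179.9457, -0.0523, 40.7904], 'force': [0.8345, 1.0875, 0.267], 'gripper_width': 0.0636}
TCP in holder [0.1166 0.0183 0.1293]
target [ 0.5748 -0.0022  0.126 ] 40.7 xyz [-0.001, -0.0023, 0.0082] rot [0.0002, -0.0001, 0.0003]
```

View pics/s8.png

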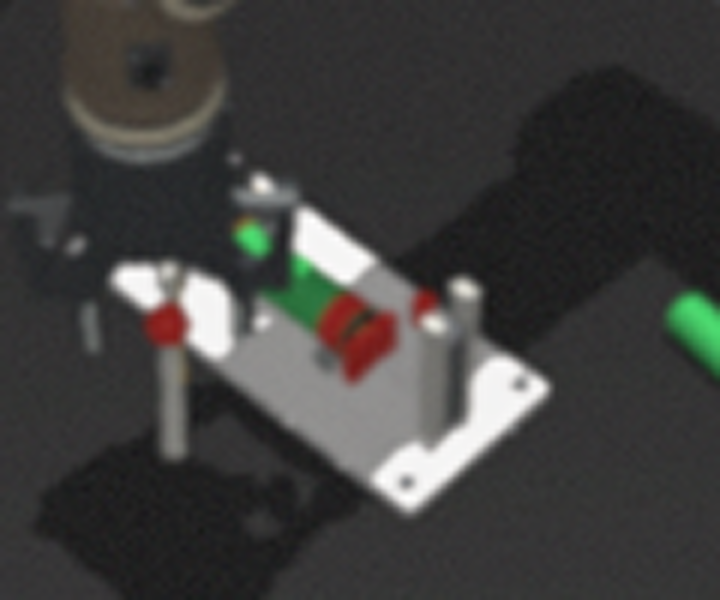

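play_rows(xyz=[[-0.001, -0.002, 0.005], [-0.001, -0.002, 0.005], [-0.001, -0.002, 0.005], [-0.001, -0.002, 0.005], [-0.001, -0.002, 0.005], [-0.001, -0.002, 0.005], [-0.001, -0.002, 0.005], [-0.001, -0.002, 0.005]], delta_rot=[[0, 0, 0], [0, 0, 0], [0, 0, 0], [0, 0, 0], [0, 0, 0], [0, 0, 0], [0, 0, 0], [0, 0, 0]], grip=0, grip_force=25)

```text
time: 13.6
tcp_pos: [0.5745, -0.0023, 0.127]
orientation: [180.0, -0.0, 40.8]
force: [-0.2, -0.8, 3.2]
gripper_width: 0.0219
```

Run:
```python
from p import *
s=stat()
h=hw([0,-.1,0]); v=s["tcp_pos"]-h; print('radius',np.hypot(*v[:2]),'ang',np.degrees(np.arctan2(v[1],v[0])))
```

```text
{'time': 13.6, 'joint_positions': [-4.5672, 20.401, 105.5507, -0.0034, 54.0156, 44.6527], 'tcp_pos': [0.5745, -0.0023, 0.127], 'orientation': [179.9748, -0.021, 40.782], 'force': [-0.2182, -0.788, 3.2192], 'gripper_width': 0.0219}
TCP in holder [0.1153 0.0186 0.127 ]
radius 0.16538449264103483 ang 40.843250434295776
```

play_rows(xyz=[[-0.004, 0, -0.008], [-0.008, 0, -0.016], [-0.013, 0, -0.024], [-0.018, 0, -0.031], [-0.024, 0, -0.038], [-0.03, 0, -0.045], [-0.036, 0, -0.051], [-0.036, 0, -0.051]], delta_rot=[[0, 0, 0], [0, 0, 0], [0, 0, 0], [0, 0, 0], [0, 0, 0], [0, 0, 0], [0, 0, 0], [0, 0, 0]])

```text
time: 14.4
tcp_pos: [0.563, -0.0119, 0.1474]
orientation: [180.0, 0.0, 40.8]
force: [1.4, 1.6, -0.6]
gripper_width: 0.0222
```

```bash
cat > sw.py <<'E'
from p import *
s=stat()
h=hw([0,-.1,0]); v=s["tcp_pos"]-h; r=np.hypot(*v[:2]); a=np.degrees(np.arctan2(v[1],v[0])); print('radius',r,'ang',a,'gate',np.radians(85.05-a))
Rc=R.from_euler('xyz',s["orientation"],degrees=True)
z0=s["tcp_pos"][2]; 
def rows(angs,rr=None,zz=None):
    for A in angs:
        t=h+np.array([np.cos(np.radians(A)),np.sin(np.radians(A)),0])*(rr or r); t[2]=zz or z0
        d=Rc.inv().apply(t-s["tcp_pos"])/.4
        rv=(Rc.inv()*R.from_euler('xyz',[180,0,A],degrees=True)).as_rotvec()/(2*np.pi)
        print(round(A,2),d.round(4).tolist(),rv.round(4).tolist())
E
python3 - <<'E'
from sw import *
rows(np.arange(45,86,4))
im=arm.read_camera("scene"); cv2.imwrite(f"pics/s9.png",cv2.resize(im[150:250,220:340,::-1],None,fx=6,fy=6,interpolation=cv2.INTER_CUBIC))
E
```

```text
{'time': 14.4, 'joint_positions': [-5.6363, 17.6826, 106.4695, -0.0079, 55.8523, 43.6059], 'tcp_pos': [0.563, -0.0119, 0.1474], 'orientation': [179.9987, 0.0078, 40.7622], 'force': [1.4385, 1.6463, -0.6012], 'gripper_width': 0.0222}
TCP in holder [0.1047 0.008  0.1474]
radius 0.15042867929032885 ang 40.923199668791554 gate 0.7701579541497117
45 [-0.001, -0.0267, -0.0] [0.0, 0.0, -0.0118]
49 [-0.0039, -0.0528, -0.0] [0.0, 0.0, -0.0229]
53 [-0.0085, -0.0787, -0.0] [0.0, 0.0, -0.034]
57 [-0.015, -0.1041, -0.0] [0.0, 0.0, -0.0451]
61 [-0.0232, -0.129, 0.0] [-0.0, 0.0, -0.0562]
65 [-0.0331, -0.1533, 0.0] [-0.0, 0.0, -0.0673]
69 [-0.0448, -0.1769, 0.0] [-0.0, 0.0, -0.0784]
73 [-0.058, -0.1996, 0.0] [-0.0, 0.0, -0.0895]
77 [-0.0727, -0.2213, 0.0] [-0.0, 0.0, -0.1007]
81 [-0.089, -0.2419, 0.0] [-0.0, 0.0, -0.1118]
85 [-0.1066, -0.2613, 0.0] [-0.0, 0.0, -0.1229]
```

View pics/s9.png

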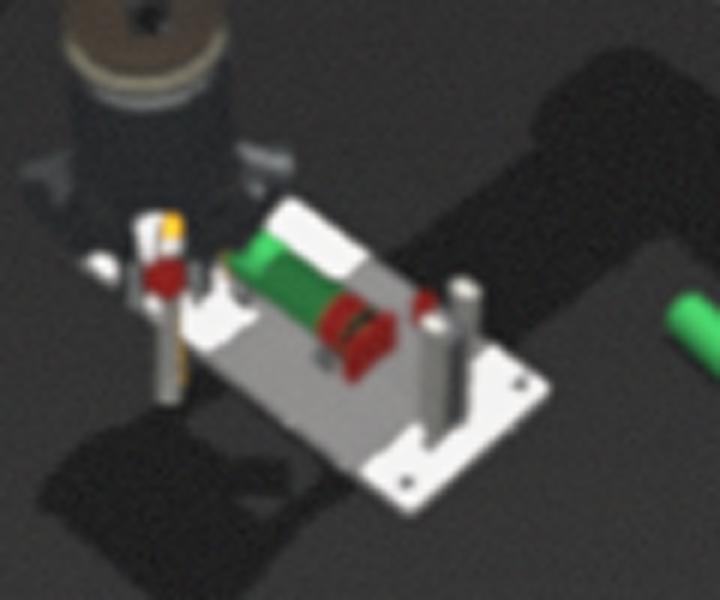

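play_rows(xyz=[[-0.001, -0.027, 0], [-0.004, -0.053, 0], [-0.0085, -0.079, 0], [-0.015, -0.104, 0], [-0.023, -0.129, 0], [-0.033, -0.153, 0], [-0.045, -0.177, 0], [-0.045, -0.177, 0], [-0.045, -0.177, 0]], delta_rot=[[0, 0, -0.0118], [0, 0, -0.023], [0, 0, -0.034], [0, 0, -0.045], [0, 0, -0.056], [0, 0, -0.067], [0, 0, -0.078], [0, 0, -0.078], [0, 0, -0.078]])

```text
time: 15.35
tcp_pos: [0.5032, 0.0302, 0.1469]
orientation: [-180.0, 0.0, 68.8]
force: [0.3, 0.6, -1.6]
gripper_width: 0.0221
```

Run:
```python
from sw import *
rows([72,75,78,80,82,83.5,85],rr=.1504)
im=arm.read_camera("scene"); cv2.imwrite(f"pics/s10.png",cv2.resize(im[150:250,220:340,::-1],None,fx=6,fy=6,interpolation=cv2.INTER_CUBIC))
```

```text
{'time': 15.35, 'joint_positions': [-1.5104, 11.7286, 114.2635, -0.0225, 54.0471, 19.7049], 'tcp_pos': [0.5032, 0.0302, 0.1469], 'orientation': [-179.9693, 0.0304, 68.7979], 'force': [0.3032, 0.5626, -1.5656], 'gripper_width': 0.0221}
TCP in holder [0.0415 0.0447 0.1469]
radius 0.15052660458786585 ang 69.05338758748225 gate 0.2791935557638281
72 [-0.0009, -0.0193, 0.0] [-0.0001, 0.0001, -0.0089]
75 [-0.0025, -0.0389, 0.0] [-0.0001, 0.0001, -0.0172]
78 [-0.0052, -0.0585, 0.0] [-0.0001, 0.0001, -0.0256]
80 [-0.0075, -0.0714, 0.0] [-0.0001, 0.0001, -0.0311]
82 [-0.0103, -0.0842, 0.0001] [-0.0001, 0.0001, -0.0367]
83.5 [-0.0126, -0.0937, 0.0001] [-0.0001, 0.0001, -0.0408]
85 [-0.0152, -0.1032, 0.0001] [-0.0001, 0.0001, -0.045]
```

View pics/s10.png

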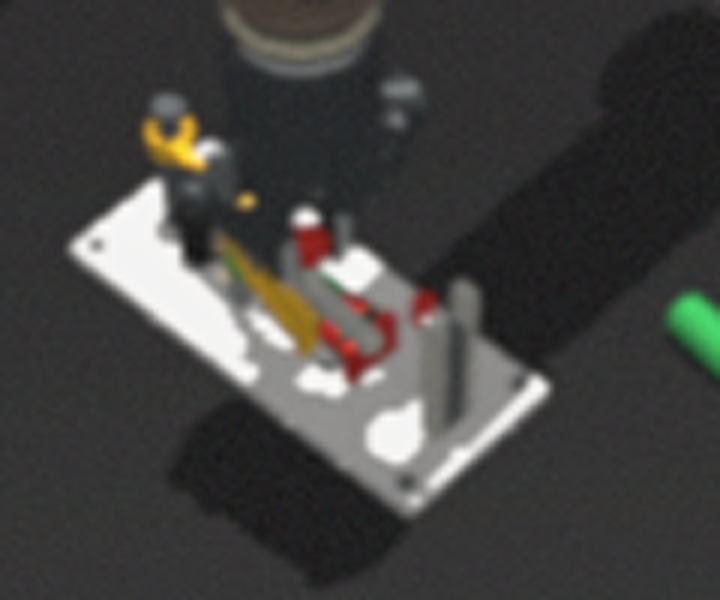

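play_rows(xyz=[[-0.001, -0.019, 0], [-0.0025, -0.039, 0], [-0.005, -0.0585, 0], [-0.0075, -0.0715, 0], [-0.01, -0.084, 0], [-0.0125, -0.094, 0], [-0.015, -0.103, 0], [-0.015, -0.103, 0], [-0.015, -0.103, 0]], delta_rot=[[0, 0, -0.009], [0, 0, -0.017], [0, 0, -0.0255], [0, 0, -0.031], [0, 0, -0.0365], [0, 0, -0.041], [0, 0, -0.045], [0, 0, -0.045], [0, 0, -0.045]])

```text
time: 16.3
tcp_pos: [0.4627, 0.0393, 0.147]
orientation: [-180.0, 0.0, 85.0]
force: [-0.5, 1.1, -1.0]
gripper_width: 0.0218
```

Run:
```python
from sw import *
rows([85.05],rr=.165,zz=.127)
for n,(x0,y0) in (("scene",(220,150)),("top",(250,190))):
    im=arm.read_camera(n); cv2.imwrite(f"pics/{n}11.png",cv2.resize(im[y0:y0+100,x0:x0+120,::-1],None,fx=6,fy=6,interpolation=cv2.INTER_CUBIC))
```

```text
{'time': 16.3, 'joint_positions': [-0.509, 7.514, 119.3119, -0.0162, 53.2084, 4.4675], 'tcp_pos': [0.4627, 0.0393, 0.147], 'orientation': [-179.9668, 0.0156, 85.0331], 'force': [-0.5107, 1.1186, -1.036], 'gripper_width': 0.0218}
TCP in holder [0.0004 0.0503 0.147 ]
radius 0.15034178161201586 ang 84.91489823151 gate 0.002357970685417678
85.05 [0.0367, -0.0009, 0.05] [-0.0001, 0.0, -0.0]
```

View pics/scene11.png

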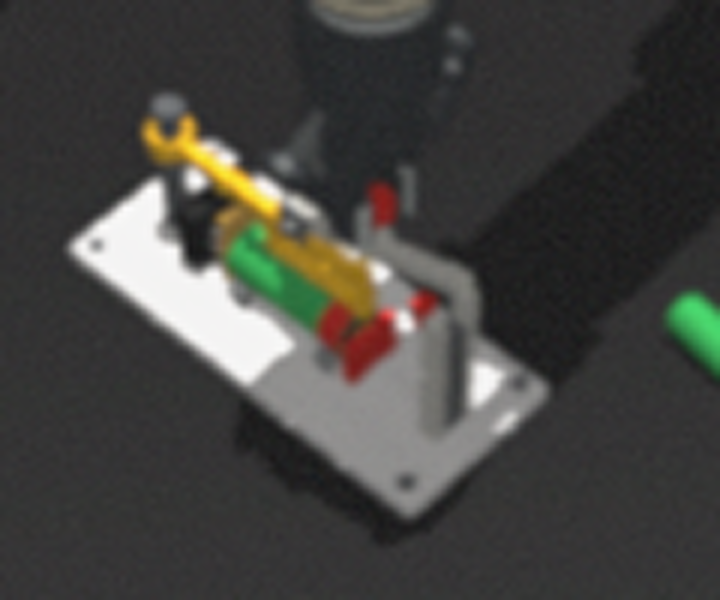

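View pics/top11.png

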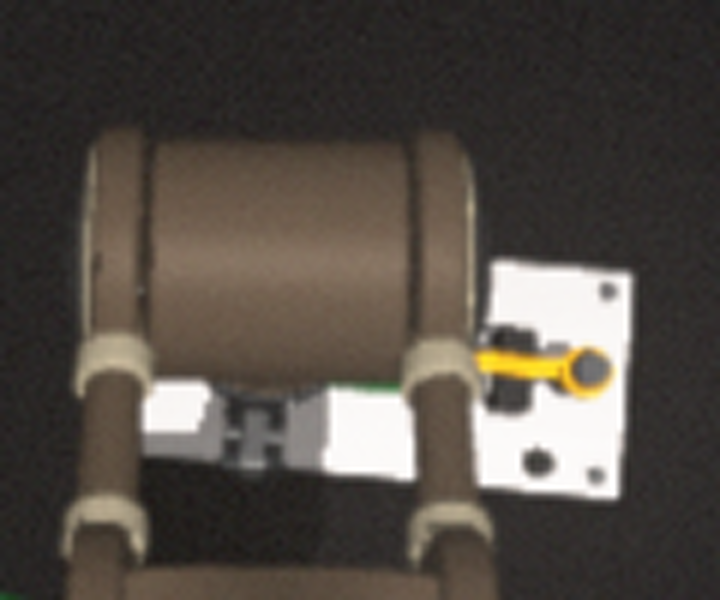

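play_rows(xyz=[[0.006, 0, 0.006], [0.012, 0, 0.013], [0.018, 0, 0.02], [0.023, 0, 0.027], [0.028, 0, 0.035], [0.032, 0, 0.043], [0.036, 0, 0.05], [0.036, 0, 0.05]], delta_rot=[[0, 0, 0], [0, 0, 0], [0, 0, 0], [0, 0, 0], [0, 0, 0], [0, 0, 0], [0, 0, 0], [0, 0, 0]])

```text
time: 17.2
tcp_pos: [0.4649, 0.0538, 0.1276]
orientation: [179.9, 0.0, 85.1]
force: [0.3, -3.8, 1.7]
gripper_width: 0.0223
```

Run:
```python
from sw import *
for n,(x0,y0) in (("scene",(220,150)),):
    im=arm.read_camera(n); cv2.imwrite(f"pics/{n}12.png",cv2.resize(im[y0:y0+100,x0:x0+120,::-1],None,fx=6,fy=6,interpolation=cv2.INTER_CUBIC))
```

```text
{'time': 17.2, 'joint_positions': [1.2885, 9.6939, 119.572, -0.0492, 50.6514, 6.2264], 'tcp_pos': [0.4649, 0.0538, 0.1276], 'orientation': [179.9135, 0.0289, 85.0932], 'force': [0.3063, -3.7563, 1.6797], 'gripper_width': 0.0223}
TCP in holder [0.0013 0.0649 0.1276]
radius 0.16493115307356881 ang 84.58670360513496 gate 0.008086047503014697
```

View pics/scene12.png

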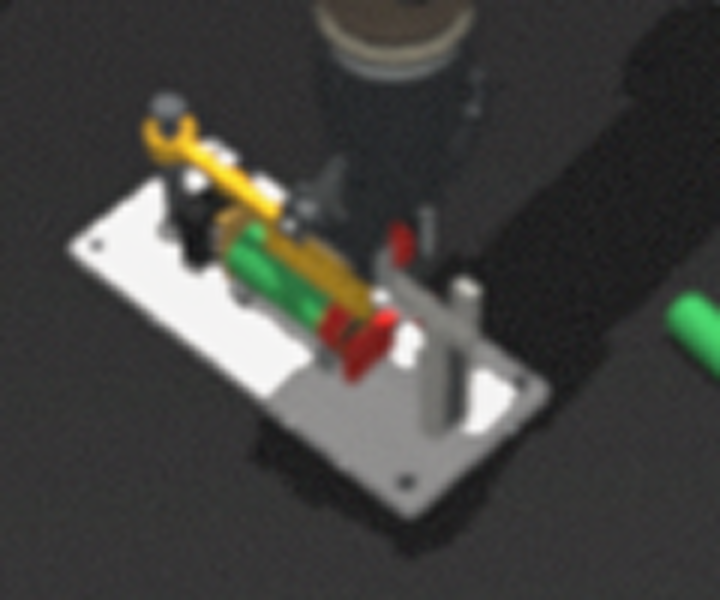

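Bar dropped between striker and back stop. Release and rise.

play_rows(xyz=[[0, 0, 0], [0, 0, 0], [0, 0, 0], [0, 0, 0], [0, 0, 0], [0, 0, 0]], delta_rot=[[0, 0, 0], [0, 0, 0], [0, 0, 0], [0, 0, 0], [0, 0, 0], [0, 0, 0]], grip=0.75)

```text
time: 17.85
tcp_pos: [0.4641, 0.0539, 0.1271]
orientation: [-180.0, -0.0, 85.1]
force: [0.6, 0.1, -0.4]
gripper_width: 0.064
```

play_rows(xyz=[[0, 0, -0.03], [0, 0, -0.08], [0, 0, -0.15], [0, 0, -0.22], [0, 0, -0.3], [0, 0, -0.35], [0, 0, -0.35]], delta_rot=[[0, 0, 0], [0, 0, 0], [0, 0, 0], [0, 0, 0], [0, 0, 0], [0, 0, 0], [0, 0, 0]])

```text
time: 18.55
tcp_pos: [0.4667, 0.0539, 0.2717]
orientation: [179.5, -0.1, 85.1]
force: [-0.6, -0.7, -0.1]
gripper_width: 0.0637
```

play_rows(xyz=[[-0.1, -0.1, 0], [-0.2, -0.2, 0], [-0.3, -0.3, 0], [-0.45, -0.3, 0], [-0.6, -0.3, 0], [-0.6, -0.3, 0], [-0.6, -0.3, 0], [-0.6, -0.3, 0], [-0.6, -0.3, 0]], delta_rot=[[0, 0, 0], [0, 0, 0], [0, 0, 0], [0, 0, 0], [0, 0, 0], [0, 0, 0], [0, 0, 0], [0, 0, 0], [0, 0, 0]])

```text
time: 19.45
tcp_pos: [0.3235, -0.1738, 0.2663]
orientation: [-179.9, -0.1, 85.1]
force: [0.7, -0.3, -0.4]
gripper_width: 0.0636
```

Run:
```python
from p import *
stat()
for n,(x0,y0) in (("scene",(220,150)),("top",(250,190))):
    im=arm.read_camera(n); cv2.imwrite(f"pics/{n}13f.png",im[:,:,::-1]); cv2.imwrite(f"pics/{n}13.png",cv2.resize(im[y0:y0+100,x0:x0+120,::-1],None,fx=6,fy=6,interpolation=cv2.INTER_CUBIC))
    for m,q,c in comps(im,'s',(0,150,60),(8,255,255),6): print(n,c.round(1),q[4])
for P in ([0,.065,.126],[0,.045,.033],[0,0,.0485],[0,.122,.102]): print(P,proj("scene",hw(P)).round(1),proj("top",hw(P)).round(1))
```

```text
{'time': 19.45, 'joint_positions': [-35.0771, -14.0086, 124.1125, 0.038, 70.0066, -30.1871], 'tcp_pos': [0.3235, -0.1738, 0.2663], 'orientation': [-179.9224, -0.0864, 85.0969], 'force': [0.7402, -0.3497, -0.3855], 'gripper_width': 0.0636}
TCP in holder [-0.1199 -0.174   0.2663]
scene [450.1 136.3] 7
scene [284.9 189.7] 45
scene [278.7 205.8] 73
scene [345.  211.9] 27
scene [408.7 223.2] 87
top [287.9 244.3] 41
top [293.  250.7] 11
top [298.8 251.3] 20
top [291.5 262. ] 8
top [233.8 289.5] 39
top [169.5 317.3] 119
[0, 0.065, 0.126] [284.8 189.7] [287.8 244.9]
[0, 0.045, 0.033] [280.1 204.8] [294.6 247.8]
[0, 0, 0.0485] [270.  194.4] [310.5 248.9]
[0, 0.122, 0.102] [298.4 204.6] [266.9 243.5]
```

View pics/scene13.png

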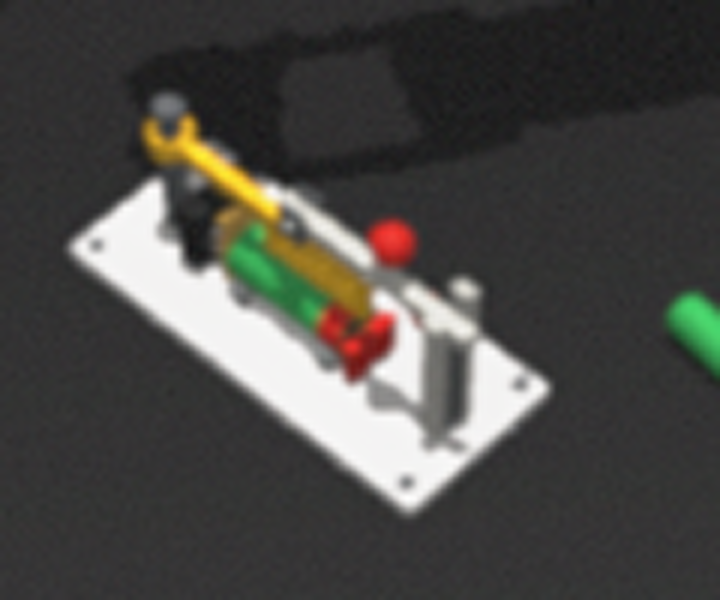

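View pics/top13.png

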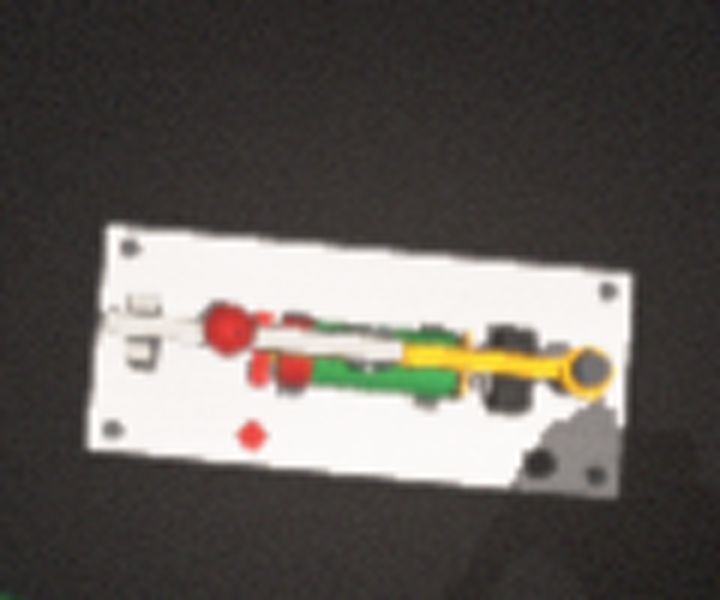

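View pics/scene13f.png

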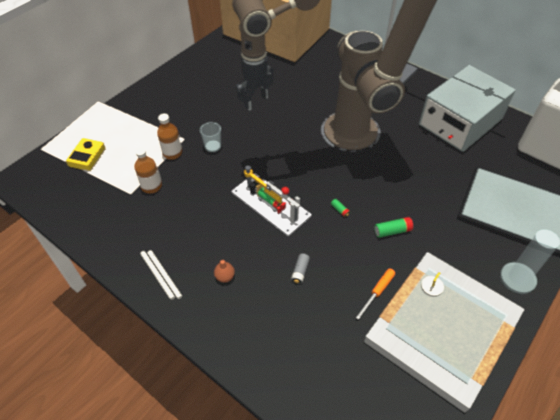

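Run:
```python
from cell import arm
print(arm.finish_job())
```

```text
the job is handed in; nothing more can be done
None
```

I loaded the green (middle-sized) cell, shut the gate with the latch bar held up, let the bar drop into the catch and released everything. I handed the job in at about 19.5 s. No verdict was reported.

- **Cell:** I pressed it back until the spring force read about 7.7 N (plate about 12–13 mm back), then lowered it into the saddles. After release, the pictures show it lying in the saddles with its button against the red contact and its flat end on the plate. I judged this by eye and did not measure the final plate travel.
- **Gate and latch:** I lifted the bar to about 0.35 rad with the gate at about 0.77 rad, swung the gate to about 0 and lowered the bar. In the last pictures the red knob is at scene pixel (284.9, 189.7), against (284.8, 189.7) expected for gate and latch both shut. In the top view it is at (287.9, 244.3) against (287.8, 244.9), about 1.5 mm off. The bar lies between the striker and the back stop.
- **Rest of the bench:** The gripper is clear, with forces below 1 N. The spent cell and the other things look unmoved in the last scene picture.

No check failed. The largest disagreements were position differences of about 1–3 mm when locating the holder's hinge and the knob's height.

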